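# Balance a loaded wagon on a track cassette and dock it

## Task

Pick up the track cassette by the wooden grip of its handle and, holding it about 10 cm above the bench, get the free-running wagon to roll from the end of the cassette to the middle, under the handle, and keep it steady there for a good seven seconds; do not touch the wagon or its drum. Then lower the cassette into the dock (the white plate between wooden curbs, in line with the layout track), flat and centred on the plate, with the wagon still standing in the middle, let go and move away. Never let the wagon bang into the end stops or the loose drum on it tip over or come off, and leave everything else on the bench alone.

Things in the scene. Friction and masses are not known exactly. Their poses are not given: they have to be found in the camera images.
- cassette: Loose track cassette, nominally 0.43 kg empty: plywood board 340 x 100 x 12 mm with aluminium angle rails and an aluminium arch over its middle carrying a dark wooden grip. Origin: centre of the board's underside; x along the track, y across, z up. It lies flat on the bench at first, its x axis along world +y give or take 0.2 rad.
- track_mid (a point): Middle of the track on the cassette, under the arch, 12 mm above the cassette's underside: running surface level. The rails' upright legs are 16 mm high and 74 mm apart inside and guide the wagon. The arch's posts (14 x 8 mm) stand at the board's long edges; the underside of its top bar (16 mm along the track, 99 mm across) is 118 mm above the cassette's underside.
- grip (a point): Centre of the wooden grip on top of the arch, 142 mm above the cassette's origin: a block 26 mm along the track (cassette x), 44 mm across and 36 mm high. Grasp it from above, fingers closing along the track. The held cassette gives a little in the fingers and sags towards the end where the wagon is.
- stop_a: Rubber end stop at the +x end of the cassette, 10 mm thick along the track, 70 wide, 30 high; origin at the centre of its underside, 165 mm from the cassette's middle. The wagon meets it when its centre is 105 mm from the middle.
- stop_b: The same stop at the -x end of the cassette.
- wagon (a joint): Position along the track of the grey open wagon on the cassette, in m: 0 in the middle under the handle, positive towards the cassette's +x end, stops at -0.105 and 0.105. It starts at rest at 0.052 to 0.078. The wagon runs very freely: resistance about 0.1 % of its weight, so it accelerates at about 9.8 m/s2 per radian of track slope towards the lower end, and coasts on when level.
- wagon_bed (a point): Centre of the wagon's bed, 34 mm above the rails, 46 mm above the cassette's underside. The wagon is a grey open wagon with low sides (20 mm above the bed), 110 mm long over the buffer beams, 58 wide, nominally 0.22 kg, with steel wheels 28 mm across; it is held down on the track and cannot derail.
- drum: Loose blue steel drum standing on end on the wagon's bed between its sides, 38 mm across, 56 mm high, nominally 0.06 kg (0.035 to 0.11). Origin: centre of its underside, z up. It must stay upright on the wagon.
- dock: Fixed dock: white plate 350 x 136 x 4 mm on the bench with wooden curbs 18 mm high, 8 mm thick, along both long sides (120 mm apart inside, covering 50 to 150 mm from the middle). Origin: centre of the plate's underside, x along its length. Its x axis is along world +y give or take 0.2 rad; the cassette goes in with its x along the dock's x.
- dock_plate (a point): Centre of the dock plate's upper face, 4 mm above the bench, where the centre of the cassette's underside comes to rest. The layout's track block (22 mm high) begins 200 mm from here at the dock's -x end; the +x end is open.
- pole_a: Model telegraph pole, dark wood, 141 mm high on a round foot 44 mm across, standing at the back. Bystander, leave alone. Origin: its base or centre.
- pole_b: Another such telegraph pole. Bystander, leave alone. Origin: its base or centre.
- tram: Yellow and red model tram, 135 x 52 x 62 mm, standing at the back. Bystander, leave alone. Origin: its base or centre.
- oil: Small oil bottle, 90 mm high, 36 mm across, at the back. Bystander, leave alone. Origin: its base or centre.
- driver: Screwdriver lying on the near side of the bench. Bystander, leave alone. Origin: its base or centre.
- tin: Open steel tin, 70 x 100 x 22 mm, near side. Bystander, leave alone. Origin: its base or centre.
- mug: White mug, 90 mm high, near right corner. Bystander, leave alone. Origin: its base or centre.
Not all that is in view belongs to the job. There is more than one size of the drum; the job needs the larger.

How it is judged:
By the outcome, as a careful person would: the job done as asked, in the order asked, and still so for the second after the job is handed in, with the robot touching nothing.
It also fails if it takes over 72 s, if anything falls off the work surface, if the arm or the gripper's body presses on something with over 40 N, if the wrist force passes 120 N, or if a joint passes its speed limit or range.

## Robot

A 7-joint arm with a two-finger parallel gripper is mounted at the origin on the work surface. World frame = base frame: x ahead of the robot, y to its left, z up, the work surface at z = 0. Lengths are in mm, angles in rad, forces in N, time in s.
With the tool pointing down it reaches from about 400 to 850 mm from the base axis. Payload 10.4 kg.
Tool frame: the origin (TCP) lies at the very end of the fingers, on their centre line; the grasp point (between the pads) lies 19 mm behind it; z points along the fingers, y is the line along which they close (so a half turn about z gives the same grasp; the last joint's range is limited). The gripper opens to 87 mm and grips with 3 to 60 N. Pads are 19 mm wide; open, the fingers measure 117 mm over their backs; the gripper's body (75 mm by 190 mm) begins 51 mm behind the grasp point.
Start: joints at [-1.312, 0.332, -0.065, 1.46, 0.022, 1.35, -0.088], TCP at [173.789, 600.374, 222.576] pointing down, gripper open.
Joint ranges: [-2.6, 2.6], [-0.5, 2.12], [-1.47, 1.34], [0.16, 2.42], [-1.27, 4.41], [0.06, 2.06], [-2.6, 2.6]. Speed limits (rad/s): [2.22, 2.22, 2.79, 2.79, 3.14, 3.14, 3.14].

## Interface

Orientations are given as a unit quaternion [x, y, z, w].
In Python, from station import robot gives the robot as it stands.
- The arm moves only by the shell command python3 -m crank 'ROWS' [OPENING] [FORCE]. ROWS is JSON, a list that holds one entry, the list of rows, each a list of 4 numbers: the shift along the tool's x, y, z in mm, then the turn about the tool's z in degrees. A call has 1 to 20 rows; each row is the pose to reach, as a shift and turn from the pose commanded when the call began, along the tool's axes at that moment; what a row does not reach only later rows make up. A row lasts 1/8 s, in which the tool goes at most 62.5 mm and 10.7 degrees, less where a joint would pass 70% of its speed; a pose out of reach is approached as far as the arm can. A call with a gripper value outside its range is refused whole. OPENING is the opening, from 0 (shut) to 1 (fully open), set as the call begins (- or left out, the last holds). The fingers move at their own pace and stop on an object; FORCE is the grip in N (left out, the last holds). Time passes only in rows, so rows that repeat a pose let the fingers close. It gives the time, the measured TCP pose, the force, the opening and the grip force at its end, in the units of the state.
- robot.get_obs(): the state, without advancing time (a new reading comes with each control period).
- robot.grab_frame(name): name is "scene" or "top" or "wrist"; returns the picture (480x640x3 uint8, red, green, blue); there is no depth.
- robot.camera_model(name): a dict with "fx", "fy", "cx", "cy" (pixels), "dist" ([k1, k2, p1, p2, k3] as OpenCV has them; the pictures are not rectified), "extrinsics" (4x4, takes a point from camera to world coordinates). Camera axes: x right, y down, z forward; pixel columns grow to the right and rows downward; lengths in mm; the calibration is good to about 2 mm. A picture is of the moment at which its call begins: read the wrist's pose just before it. camera_model takes no time and is no camera call; for the wrist camera it gives the pose at the moment of the call.
- robot.close_job(): hands the job in; it is judged then, once.
Trained networks look in the newest picture that a camera, given by its name, has taken for a name from the list of things; names that differ only in an ending like _2 or _b are one class to them, and where a whole thing is asked for, a point or a joint stands for the part that bears it (a point fixed in the world has none). Each returns a list of dicts, best first, with "confidence" (0 to 1); they miss things now and then, are a little off and sometimes report something else, mostly with a low value. They report only what shows in the picture. A call takes as long as a camera call. They do not tell look-alikes from the thing itself.
- robot.spot_in(camera, query): "rect" ([left, top, width, height] in pixels, round what is visible of it).
- robot.regions_of(camera, query): "pixels" (480x640 bool, what is visible of it) and "rect" ([left, top, width, height] in pixels, round what is visible of it).
The state is a dict: "clock": time; "joint_pos": joint angles; "qd": joint speeds; "effort": joint torques, N m; "ee_pos": TCP position; "tcp_rot": TCP orientation; "wrist_force": force on the tool from outside, world axes, zero at the start; "wrist_torque": the same for the moment, N m; "opening": opening from 0.0 (shut) to 1.0 (fully open); "finger_force": force on a finger pad.
Only numpy, scipy, OpenCV 4.12 (cv2) and the standard library are available. Lean on these libraries where they do the work, as an engineer would, in place of code of your own. Each camera call takes 0.05 s, during which the arm holds its last target. There are 200 camera calls.

## Working session

There is one attempt and no reset: what is moved stays moved. The work goes in short steps, Python scripts to look and compute and a shell command to move; the robot and the scene stay as the last step left them, time stands still between calls to the robot, and variables do not carry over. Pictures are saved under pics/ and viewed, at most 10 in all, crops included, and the job is handed in when it is done.

```bash
ls; mkdir -p pics
python3 - <<'E'
from station import robot
import cv2,numpy as np
o=robot.get_obs();print({k:np.round(v,3).tolist() for k,v in o.items()})
for c in ["scene","top"]:
    im=robot.grab_frame(c);cv2.imwrite(f"pics/{c}0.png",im[...,::-1])
    m=robot.camera_model(c);print(c,{k:np.round(v,3).tolist() for k,v in m.items()})
    for q in ["cassette","grip","wagon","drum","dock","dock_plate","stop_a"]:
        try:print(c,q,[(r["rect"],round(r["confidence"],2)) for r in robot.spot_in(c,q)][:3])
        except Exception as e: print(q,e)
print(robot.get_obs()["clock"])
E
```

```text
pics
{'clock': 0.0, 'joint_pos': [-1.312, 0.333, -0.065, 1.461, 0.022, 1.35, -0.089], 'qd': [-0.001, 0.0, 0.001, -0.001, -0.001, -0.001, 0.001], 'effort': [-0.001, -62.325, 0.024, -38.99, -0.061, 0.04, 0.0], 'ee_pos': [173.692, 599.951, 221.734], 'tcp_rot': [0.14, 0.99, -0.001, -0.0], 'wrist_force': [-0.25, 0.333, -0.41], 'wrist_torque': [0.062, -0.013, -0.002], 'finger_force': 0.0, 'opening': 0.996}
scene {'fx': 517.947, 'fy': 517.947, 'cx': 314.679, 'cy': 233.834, 'dist': [-0.153, 0.0, 0.0, 0.0, 0.0], 'extrinsics': [[-0.643, 0.414, -0.644, 1331.43], [0.766, 0.348, -0.541, 686.976], [-0.0, -0.841, -0.541, 776.886], [0.0, 0.0, 0.0, 1.0]]}
scene cassette [([351.0, 240.4, 152.4, 98.1], 0.82)]
scene grip [([350.6, 240.7, 154.3, 103.3], 0.8)]
scene wagon [([425.7, 276.2, 52.1, 46.4], 0.86), ([176.0, 178.1, 139.5, 72.8], 0.39)]
scene drum [([448.9, 271.6, 15.0, 25.6], 0.85), ([418.3, 330.4, 13.8, 19.6], 0.73), ([277.7, 280.5, 20.0, 59.8], 0.67)]
scene dock [([174.0, 178.4, 140.8, 75.4], 0.97)]
scene dock_plate [([175.2, 177.1, 138.3, 73.9], 0.81)]
scene stop_a [([438.9, 254.6, 47.9, 29.8], 0.71), ([492.8, 301.2, 10.6, 25.5], 0.68), ([347.5, 239.2, 155.8, 101.3], 0.65)]
top {'fx': 486.529, 'fy': 486.529, 'cx': 324.103, 'cy': 244.852, 'dist': [0.043, 0.0, 0.0, 0.0, 0.0], 'extrinsics': [[-0.009, -0.987, 0.158, 325.398], [-1.0, 0.01, 0.01, -10.736], [-0.012, -0.158, -0.987, 1311.597], [0.0, 0.0, 0.0, 1.0]]}
top cassette [([155.0, 176.5, 26.0, 15.9], 0.6), ([149.5, 241.1, 131.2, 59.5], 0.59)]
top grip [([149.7, 238.4, 134.7, 61.2], 0.81)]
top wagon [([168.1, 259.9, 44.4, 26.2], 0.65)]
top drum [([174.7, 261.6, 22.3, 16.1], 0.64), ([188.7, 218.1, 7.1, 7.7], 0.56)]
top dock [([360.2, 244.2, 187.7, 50.3], 0.86)]
top dock_plate [([362.5, 241.4, 184.9, 57.6], 0.79)]
top stop_a [([145.3, 266.7, 12.1, 29.3], 0.79), ([150.0, 240.2, 133.2, 63.6], 0.72), ([270.7, 244.6, 12.1, 28.1], 0.53)]
0.8
```

View pics/top0.png

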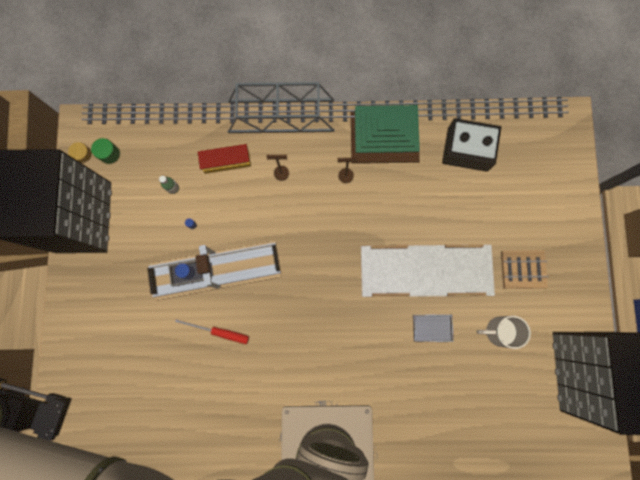

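View pics/scene0.png

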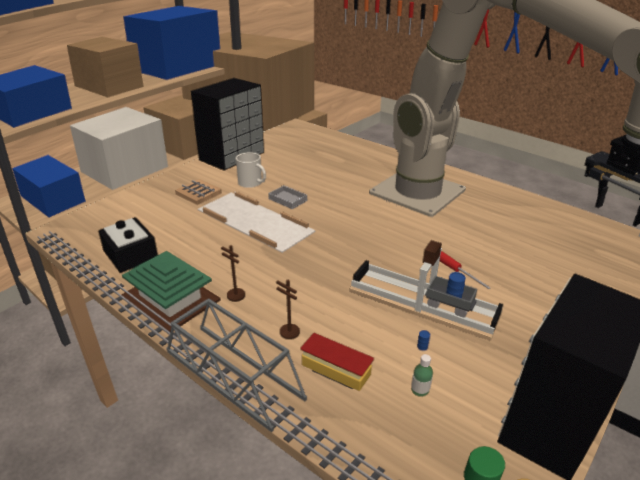

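```bash
cat > h.py <<'E'
import numpy as np,cv2
from station import robot
def K(m):return np.array([[m["fx"],0,m["cx"]],[0,m["fy"],m["cy"]],[0,0,1.]])
def ray(m,p):
    p=np.array(p,float).reshape(-1,1,2)
    n=cv2.undistortPoints(p,K(m),np.array(m["dist"],float)).reshape(-1,2)
    E=np.array(m["extrinsics"]);return E[:3,3],np.c_[n,np.ones(len(n))]@E[:3,:3].T
def onz(m,p,z):
    c,d=ray(m,p);return c+d*((z-c[2])/d[:,2])[:,None]
def tri(obs):
    A=np.zeros((3,3));b=np.zeros(3)
    for m,p in obs:
        c,d=ray(m,p);d=d[0]/np.linalg.norm(d[0]);P=np.eye(3)-np.outer(d,d);A+=P;b+=P@c
    return np.linalg.solve(A,b)
def proj(m,X):
    E=np.linalg.inv(np.array(m["extrinsics"]));X=np.array(X,float).reshape(-1,3)
    return cv2.projectPoints(X,cv2.Rodrigues(E[:3,:3])[0],E[:3,3],K(m),np.array(m["dist"],float))[0].reshape(-1,2)
E
python3 - <<'E'
from h import *
t=cv2.imread("pics/top0.png");s=cv2.imread("pics/scene0.png")
a=cv2.resize(t[225:325,140:300],None,fx=5,fy=3*5/5*1,interpolation=cv2.INTER_CUBIC) if 0 else cv2.resize(t[230:305,140:300],None,fx=5,fy=4,interpolation=cv2.INTER_CUBIC)
b=cv2.resize(t[235:307,350:510],None,fx=5,fy=4,interpolation=cv2.INTER_CUBIC)
cv2.imwrite("pics/c1.png",np.vstack([a,b])[:600])
b=cv2.resize(s[230:345,340:510],None,fx=4.7,fy=4.7,interpolation=cv2.INTER_CUBIC)
cv2.imwrite("pics/c2.png",b)
print(b.shape)
E
```

```text
(540, 799, 3)
```

View pics/c1.png

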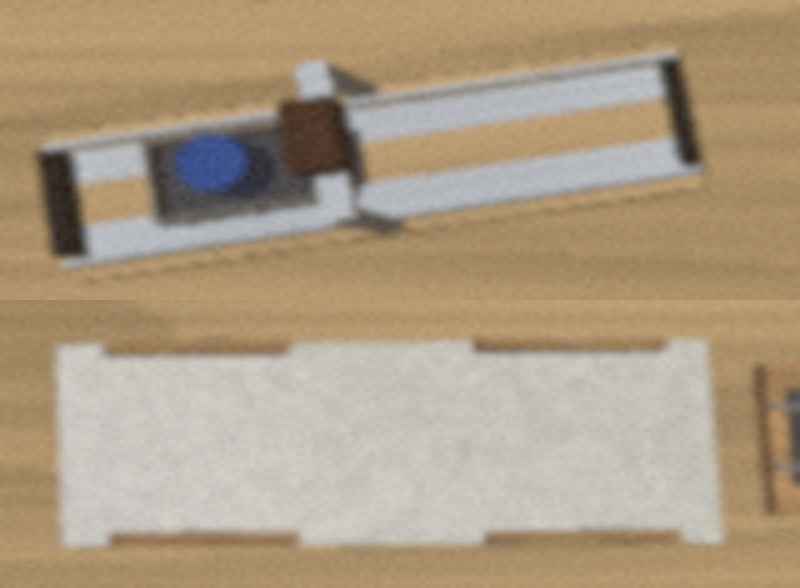

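View pics/c2.png

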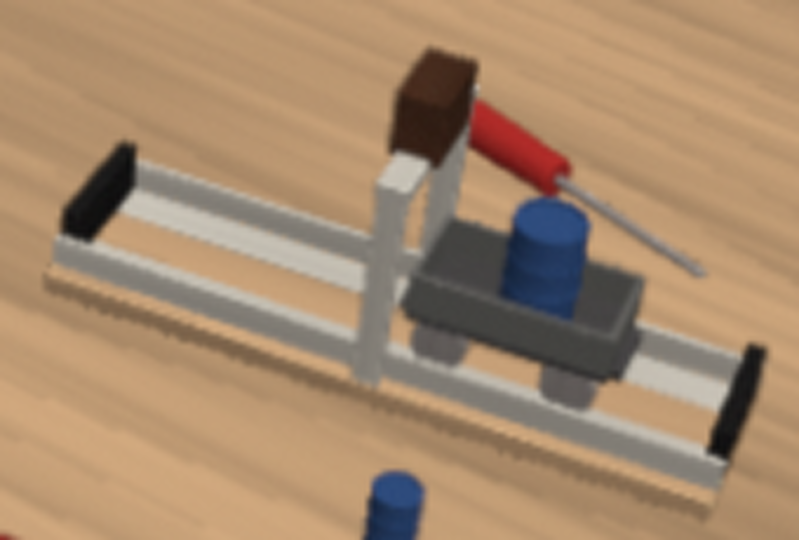

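Run:
```python
from h import *
T=robot.camera_model("top");S=robot.camera_model("scene")
ca=lambda P:[(140+x/5,230+y/4) for x,y in P]
dk=lambda P:[(350+x/5,235+(y-300)/4) for x,y in P]
sc=lambda P:[(340+x/4.7,230+y/4.7) for x,y in P]
g=tri([(T,ca([(314,136)])),(S,sc([(438,80)]))]);print("grip top",g, proj(T,g)-ca([(314,136)]))
R=onz(T,ca([(40,148),(678,53),(700,168),(62,262)]),28);print("rails",R.round(0).tolist(),R.mean(0))
d=(R[0]+R[3]-R[1]-R[2])/2;yc=np.arctan2(d[1],d[0]);print("len",np.linalg.norm(d),"wid",np.linalg.norm(R[0]-R[3]),"yaw-90",np.degrees(yc)-90)
Sb=onz(S,sc([(45,285),(708,515)]),0);print("board edge far (scene)",Sb,np.degrees(np.arctan2(*(Sb[1]-Sb[0])[[1,0]]))-90,np.linalg.norm(Sb[1]-Sb[0]))
D=onz(T,dk([(57,344),(710,340),(722,540),(62,545)]),4);print("dock",D.round(0).tolist(),D.mean(0))
e=(D[0]+D[3]-D[1]-D[2])/2;print("len",np.linalg.norm(e),"wid",np.linalg.norm(D[0]-D[3]),"yaw-90",np.degrees(np.arctan2(e[1],e[0]))-90)
dr=tri([(T,ca([(211,160)])),(S,sc([(549,222)]))]);print("drumtop",dr)
u=d/np.linalg.norm(d);print("drum along cassette from grip",(dr-g)@u)
W=onz(T,ca([(150,140),(166,222)]),66);print("wagon end from grip",(W.mean(0)-g)@u)
q=robot.get_obs();from scipy.spatial.transform import Rotation as Ro
print(Ro.from_quat(q["tcp_rot"]).as_matrix().round(3))
```

```text
grip top [467.26040634 292.96005449 154.05028734] [[-0.28836141  0.1551339 ]]
rails [[477.0, 470.0, 28.0], [537.0, 132.0, 28.0], [460.0, 120.0, 28.0], [401.0, 454.0, 28.0]] [468.65470969 294.15943235  28.        ]
len 340.95777521538025 wid 76.88468450003188 yaw-90 10.001031998963029
board edge far (scene) [[5.44918133e+02 1.33894373e+02 1.13686838e-13]
 [4.85595422e+02 4.68876154e+02 0.00000000e+00]] 10.042524652544998 340.1940292972812
dock [[531.0, -98.0, 4.0], [530.0, -450.0, 4.0], [396.0, -448.0, 4.0], [395.0, -98.0, 4.0]] [ 462.80421541 -273.54397213    4.        ]
len 350.4071249270133 wid 135.94909736470584 yaw-90 -0.01866288103052227
drumtop [460.10087352 356.99592445  99.21997533]
drum along cassette from grip 64.30618773099822
wagon end from grip 102.66210816013542
[[-0.961  0.278  0.   ]
 [ 0.278  0.961  0.   ]
 [ 0.     0.    -1.   ]]
```

```bash
python3 -m crank '[[[-60,-35,0,-4],[-120,-70,0,-8],[-180,-104,0,-13],[-240,-139,0,-18],[-300,-174,0,-22],[-345,-200,0,-26],[-368,-213,0,-26],[-368,-213,0,-26],[-368,-213,0,-26]]]' 1 60
python3 - <<'E'
from h import *
W=robot.camera_model("wrist");im=robot.grab_frame("wrist");cv2.imwrite("pics/w1.png",im[...,::-1])
o=robot.get_obs();print(o["clock"],o["ee_pos"],o["tcp_rot"],o["joint_pos"]);print(np.round(W["extrinsics"],3),W["fx"],W["cx"],W["cy"],W["dist"])
for q in ["grip","wagon","drum","stop_a"]:print(q,[(r["rect"],r["confidence"]) for r in robot.spot_in("wrist",q)][:3])
E
```

```text
clock: 1.92
ee_pos: [467.6, 294.0, 222.5]
tcp_rot: [-0.086, 0.996, 0.0, -0.0]
wrist_force: [0.7, -0.3, 0.5]
opening: 1.001
finger_force: 0.0
1.975 [467.23118549 294.57274649 222.53344431] [-8.66983832e-02  9.96234554e-01  2.86478766e-04 -1.49567645e-04] [-0.78663136  0.16857854  0.15981712  1.66585738 -0.02831114  1.30932595
  1.12268811]
[[-1.72000e-01  9.50000e-01  2.60000e-01  3.96299e+02]
 [ 9.85000e-01  1.66000e-01  4.70000e-02  2.82296e+02]
 [ 1.00000e-03  2.64000e-01 -9.65000e-01  3.84294e+02]
 [ 0.00000e+00  0.00000e+00  0.00000e+00  1.00000e+00]] 420.38775091087945 317.6902572777969 238.70790256173032 [-0.01980118  0.          0.          0.          0.        ]
grip [([111.3, 151.2, 412.6, 163.2], 0.61)]
wagon [([328.3, 180.1, 129.6, 75.3], 0.61), ([110.8, 151.3, 413.1, 161.5], 0.21)]
drum [([374.4, 199.0, 60.5, 63.8], 0.98), ([351.4, 359.5, 28.5, 6.6], 0.48)]
stop_a [([111.1, 170.0, 32.0, 91.1], 0.67), ([490.9, 168.6, 33.4, 87.5], 0.62)]
```

View pics/w1.png

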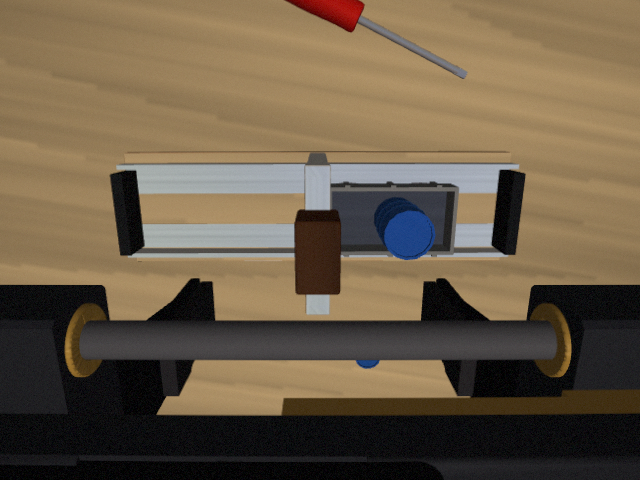

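```bash
python3 - <<'E'
from h import *
W=robot.camera_model("wrist");u=np.array([-.1736,.9848,0])
gp=onz(W,[(297,210.5),(339.5,210.5),(340.5,268),(296,268)],160);print("grip far edge/..",gp.round(1).tolist())
c=onz(W,[(331,186),(459,187),(456,252)],66);print("wagon ends s",((c-[468,293.5,0])@u).round(1), c.round(0).tolist())
st=onz(W,[(112.5,172),(523.5,172),(130,255),(511,255)],41);print("stops outer",((st-[468,293.5,0])@u).round(1))
dt=onz(W,[(409,235)],102);print("drumtop",((dt-[468,293.5,0])@u).round(1),dt)
E
python3 -m crank '[[[0,0,40,0],[0,0,75,0],[0,0,92,0],[0,0,98,0],[0,0,98,0]]]' 1 60
python3 -m crank '[[[0,0,0,0],[0,0,0,0],[0,0,0,0],[0,0,0,0],[0,0,0,0],[0,0,0,0]]]' 0 60
```

```text
grip far edge/.. [[442.8, 279.6, 160.0], [438.8, 302.4, 160.0], [471.2, 309.1, 160.0], [475.5, 284.4, 160.0]]
wagon ends s [ 12.1 109.7 111.9] [[439.0, 301.0, 66.0], [423.0, 397.0, 66.0], [474.0, 408.0, 66.0]]
stops outer [-165.2  170.  -159.1  168.3]
drumtop [65.5] [[458.5008568  358.34491171 102.        ]]
clock: 2.8
ee_pos: [468.3, 293.8, 125.2]
tcp_rot: [-0.086, 0.996, 0.0, 0.0]
wrist_force: [-0.5, 0.1, 0.6]
opening: 0.999
finger_force: 0.0
clock: 3.55
ee_pos: [468.0, 293.5, 124.5]
tcp_rot: [-0.086, 0.996, 0.0, -0.0]
wrist_force: [0.2, 0.6, -0.2]
opening: 0.405
finger_force: 0.0
```

```bash
python3 -m crank '[[[0,0,0,0],[0,0,0,0],[0,0,0,0],[0,0,0,0]]]' 0 60;  python3 - <<'E'
from h import *
im=robot.grab_frame("wrist");cv2.imwrite("pics/w2.png",im[...,::-1])
im=robot.grab_frame("scene");cv2.imwrite("pics/s2.png",im[...,::-1])
print(robot.get_obs()["clock"])
E
```

```text
clock: 4.05
ee_pos: [468.0, 293.5, 124.6]
tcp_rot: [-0.086, 0.996, 0.0, 0.0]
wrist_force: [0.3, 0.5, -0.0]
opening: 0.296
finger_force: 60.0
4.15
```

View pics/w2.png

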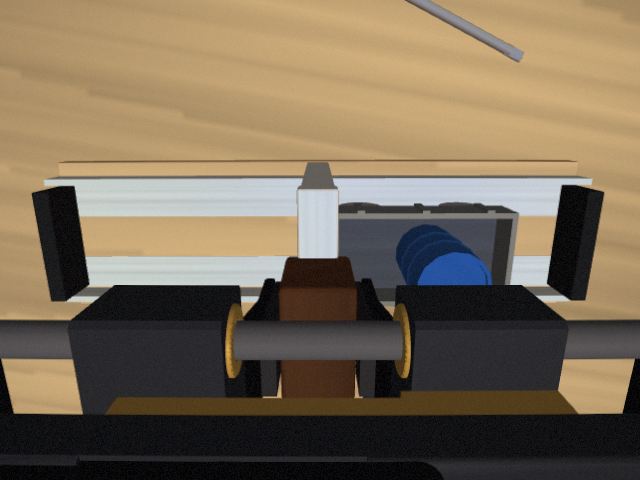

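```bash
cat > meas.py <<'E'
from h import *
import sys
ref=cv2.imread("pics/w2.png",0)
def match(g,u0,u1,v0,v1,dv=8,du=None):
    t=ref[v0:v1,u0:u1]
    lo,hi=(130,560) if du is None else (u0-du,u1+du)
    R=cv2.matchTemplate(g[v0-dv:v1+dv,lo:hi],t,cv2.TM_CCOEFF_NORMED)
    _,q,_,(x,y)=cv2.minMaxLoc(R)
    def sub(a,b,c):return 0 if a-2*b+c==0 else .5*(a-c)/(a-2*b+c)
    fx=sub(*R[y,x-1:x+2]) if 0<x<R.shape[1]-1 else 0
    fy=sub(*R[y-1:y+2,x]) if 0<y<R.shape[0]-1 else 0
    return x+fx+lo-u0,y+fy-dv,q
def meas():
    im=robot.grab_frame("wrist");t=robot.get_obs()["clock"];g=cv2.cvtColor(im,cv2.COLOR_RGB2GRAY)
    dx,dy,q=match(g,496,523,205,262)
    r=match(g,560,592,183,215,12,20);l=match(g,46,78,183,215,12,20)
    return t,54+.544*dx,q,dx,dy,r,l,im
if __name__=="__main__":
    n=int(sys.argv[1]) if len(sys.argv)>1 else 3
    a=[]
    for i in range(n):
        m=meas();a.append(m[:2]);print("t %.3f s %.2f q %.2f dy %.1f  R(%.1f %.1f) L(%.1f %.1f)"%(m[0],m[1],m[2],m[4],*m[5][:2],*m[6][:2]))
    a=np.array(a)
    if n>1:print("v %.1f"%np.polyfit(a[:,0],a[:,1],1)[0], "tcp",np.round(robot.get_obs()["ee_pos"],1))
    cv2.imwrite(f"pics/m{m[0]:.2f}.png",m[7][...,::-1])
E
python3 meas.py 1
python3 -m crank '[[[0,0,-18,0],[0,12,-50,0],[0,36,-84,0],[0,54,-98,0]]]' 0 60; python3 meas.py 3
```

```text
t 4.200 s 54.01 q 1.00 dy 0.0  R(0.1 -0.1) L(-0.0 -0.0)
clock: 4.7
ee_pos: [458.9, 347.7, 225.3]
tcp_rot: [-0.086, 0.996, 0.001, 0.001]
wrist_force: [0.2, 0.3, -7.8]
opening: 0.293
finger_force: 60.0
t 4.750 s 5.29 q 0.94 dy -0.4  R(-0.0 0.1) L(-0.1 -0.2)
t 4.800 s 3.12 q 0.94 dy -0.4  R(0.2 -0.1) L(0.0 -0.2)
t 4.850 s 5.52 q 0.94 dy -0.3  R(-0.0 0.1) L(-0.0 -0.2)
v 2.3 tcp [458.5 347.1 223.1]
```

```bash
python3 meas.py 4; ls pics | tail -3
```

```text
t 4.900 s 8.34 q 0.95 dy -0.3  R(-0.0 0.1) L(-0.1 -0.2)
t 4.950 s 10.43 q 0.95 dy -0.3  R(-0.0 0.1) L(-0.1 -0.2)
t 5.000 s 11.79 q 0.95 dy -0.3  R(-0.0 0.1) L(-0.1 -0.2)
t 5.050 s 12.74 q 0.95 dy -0.3  R(-0.0 0.1) L(-0.1 -0.2)
v 29.1 tcp [458.8 345.1 221.6]
top0.png
w1.png
w2.png
```

```bash
python3 -m crank '[[[0,14,0,0],[0,28,0,0],[0,30,0,0]]]'; python3 meas.py 4
```

```text
clock: 5.42
ee_pos: [452.7, 378.1, 222.2]
tcp_rot: [-0.087, 0.996, 0.0, -0.0]
wrist_force: [-0.5, 0.2, -7.9]
opening: 0.298
finger_force: 60.0
t 5.475 s -11.98 q 0.90 dy -0.4  R(0.1 0.1) L(0.1 -0.2)
t 5.525 s -10.36 q 0.91 dy -0.4  R(0.1 0.1) L(0.0 -0.2)
t 5.575 s -8.66 q 0.92 dy -0.4  R(0.1 0.1) L(0.0 -0.2)
t 5.625 s -7.26 q 0.92 dy -0.5  R(0.1 0.1) L(0.0 -0.2)
v 31.8 tcp [453.8 375.8 222.5]
```

```bash
python3 -m crank '[[[0,8,0,0],[0,15,0,0],[0,17,0,0],[0,17,0,0]]]'; python3 meas.py 4
```

```text
clock: 6.12
ee_pos: [450.6, 393.1, 222.5]
tcp_rot: [-0.086, 0.996, -0.0, -0.0]
wrist_force: [0.2, -0.2, -5.9]
opening: 0.291
finger_force: 60.0
t 6.175 s -13.30 q 0.90 dy -0.4  R(0.1 0.1) L(0.1 -0.2)
t 6.225 s -12.24 q 0.90 dy -0.4  R(0.1 0.1) L(0.1 -0.2)
t 6.275 s -11.30 q 0.91 dy -0.4  R(0.1 0.1) L(0.1 -0.2)
t 6.325 s -10.53 q 0.91 dy -0.4  R(0.1 0.1) L(0.1 -0.2)
v 18.5 tcp [450.9 392.7 222.6]
```

```bash
python3 -m crank '[[[0,2,0,0],[0,2,0,0],[0,2,0,0]]]'; python3 meas.py 4
```

```text
clock: 6.7
ee_pos: [450.4, 394.9, 222.5]
tcp_rot: [-0.086, 0.996, 0.0, -0.0]
wrist_force: [-0.0, -0.7, -7.2]
opening: 0.296
finger_force: 60.0
t 6.750 s -6.54 q 0.92 dy -0.4  R(0.1 0.1) L(0.0 -0.2)
t 6.800 s -5.86 q 0.93 dy -0.4  R(0.1 0.1) L(0.0 -0.2)
t 6.850 s -5.24 q 0.93 dy -0.4  R(0.1 0.1) L(0.0 -0.2)
t 6.900 s -4.64 q 0.93 dy -0.4  R(0.1 0.1) L(0.0 -0.2)
v 12.7 tcp [450.4 394.9 222.6]
```

```bash
python3 -m crank '[[[0,5,0,0],[0,9,0,0],[0,10,0,0],[0,10,0,0],[0,10,0,0]]]'; python3 meas.py 4
```

```text
clock: 7.52
ee_pos: [448.8, 404.6, 222.6]
tcp_rot: [-0.086, 0.996, 0.0, 0.0]
wrist_force: [-0.1, 0.2, -7.9]
opening: 0.291
finger_force: 60.0
t 7.575 s -6.28 q 0.93 dy -0.4  R(0.1 0.1) L(0.0 -0.2)
t 7.625 s -5.79 q 0.93 dy -0.4  R(0.1 0.1) L(0.0 -0.2)
t 7.675 s -5.35 q 0.93 dy -0.4  R(0.1 0.1) L(0.0 -0.2)
t 7.725 s -4.94 q 0.92 dy -0.4  R(0.1 0.1) L(0.0 -0.2)
v 8.9 tcp [448.8 404.7 222.6]
```

```bash
ls pics/m7*; cp pics/m7.7*.png pics/v7.png
```

```text
pics/m7.72.png
```

View pics/v7.png

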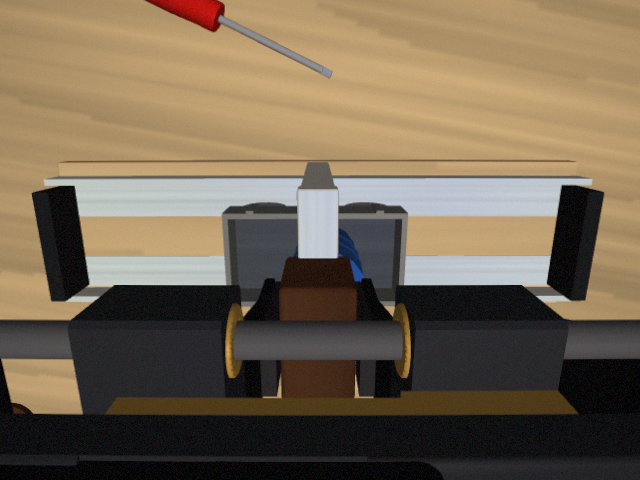

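```bash
sed -i 's/54+.544/57+.55/' meas.py; python3 -m crank '[[[0,6,0,0],[0,11,0,0],[0,12,0,0],[0,12,0,0]]]'; python3 meas.py 4
```

```text
clock: 8.22
ee_pos: [446.6, 416.7, 222.5]
tcp_rot: [-0.086, 0.996, -0.0, -0.0]
wrist_force: [0.7, 1.0, -7.0]
opening: 0.291
finger_force: 60.0
t 8.275 s -9.48 q 0.91 dy -0.4  R(0.1 0.1) L(0.1 -0.2)
t 8.325 s -8.97 q 0.91 dy -0.4  R(0.1 0.1) L(0.1 -0.2)
t 8.375 s -8.55 q 0.91 dy -0.4  R(0.1 0.1) L(0.1 -0.2)
t 8.425 s -8.27 q 0.91 dy -0.4  R(0.1 0.1) L(0.1 -0.2)
v 8.1 tcp [446.7 416.5 222.6]
```

```bash
python3 -m crank '[[[0,0,0,0],[0,0,0,0]]]'; python3 meas.py 4
```

```text
clock: 8.68
ee_pos: [446.7, 416.6, 222.6]
tcp_rot: [-0.086, 0.996, 0.0, 0.0]
wrist_force: [-0.6, -0.2, -7.1]
opening: 0.297
finger_force: 60.0
t 8.725 s -7.14 q 0.91 dy -0.4  R(0.1 0.1) L(0.0 -0.2)
t 8.775 s -7.02 q 0.91 dy -0.4  R(0.1 0.1) L(0.0 -0.2)
t 8.825 s -6.94 q 0.92 dy -0.4  R(0.1 0.1) L(0.1 -0.2)
t 8.875 s -6.87 q 0.92 dy -0.4  R(0.1 0.1) L(0.1 -0.2)
v 1.8 tcp [446.7 416.6 222.6]
```

```bash
python3 -m crank '[[[0,-2,0,0],[0,-5,0,0],[0,-7,0,0],[0,-7,0,0]]]'; python3 meas.py 4
```

```text
clock: 9.38
ee_pos: [448.0, 409.4, 222.6]
tcp_rot: [-0.086, 0.996, 0.0, 0.0]
wrist_force: [-0.4, -0.2, -6.8]
opening: 0.292
finger_force: 60.0
t 9.425 s -0.76 q 0.93 dy -0.4  R(0.1 0.1) L(0.0 -0.2)
t 9.475 s -1.08 q 0.93 dy -0.5  R(0.1 0.1) L(0.0 -0.2)
t 9.525 s -1.31 q 0.93 dy -0.4  R(0.1 0.1) L(0.0 -0.2)
t 9.575 s -1.42 q 0.93 dy -0.4  R(0.1 0.1) L(0.0 -0.2)
v -4.4 tcp [447.8 409.8 222.5]
```

```bash
python3 -m crank '[[[0,0,0,0],[0,0,0,0],[0,0,0,0],[0,0,0,0],[0,0,0,0],[0,0,0,0],[0,0,0,0],[0,0,0,0]]]'|head -1; python3 meas.py 3
```

```text
clock: 10.58
t 10.625 s -1.49 q 0.93 dy -0.4  R(0.1 0.1) L(0.0 -0.2)
t 10.675 s -1.50 q 0.93 dy -0.4  R(0.1 0.1) L(0.0 -0.2)
t 10.725 s -1.49 q 0.93 dy -0.4  R(0.1 0.1) L(0.0 -0.2)
v -0.1 tcp [447.9 409.7 222.5]
```

Stationary at −1.5 mm. Hold it there for 7.5 s more.

```bash
python3 -m crank '[[[0,0,0,0],[0,0,0,0],[0,0,0,0],[0,0,0,0],[0,0,0,0],[0,0,0,0],[0,0,0,0],[0,0,0,0],[0,0,0,0],[0,0,0,0],[0,0,0,0],[0,0,0,0],[0,0,0,0],[0,0,0,0],[0,0,0,0],[0,0,0,0],[0,0,0,0],[0,0,0,0],[0,0,0,0],[0,0,0,0]]]'|head -1; python3 meas.py 2
python3 -m crank '[[[0,0,0,0],[0,0,0,0],[0,0,0,0],[0,0,0,0],[0,0,0,0],[0,0,0,0],[0,0,0,0],[0,0,0,0],[0,0,0,0],[0,0,0,0],[0,0,0,0],[0,0,0,0],[0,0,0,0],[0,0,0,0],[0,0,0,0],[0,0,0,0],[0,0,0,0],[0,0,0,0],[0,0,0,0],[0,0,0,0]]]'|head -1; python3 meas.py 2
python3 -m crank '[[[0,0,0,0],[0,0,0,0],[0,0,0,0],[0,0,0,0],[0,0,0,0],[0,0,0,0],[0,0,0,0],[0,0,0,0],[0,0,0,0],[0,0,0,0],[0,0,0,0],[0,0,0,0],[0,0,0,0],[0,0,0,0],[0,0,0,0],[0,0,0,0],[0,0,0,0],[0,0,0,0],[0,0,0,0],[0,0,0,0]]]'|head -1; python3 meas.py 2
```

```text
clock: 13.22
t 13.275 s -1.50 q 0.93 dy -0.4  R(0.1 0.1) L(0.0 -0.2)
t 13.325 s -1.48 q 0.92 dy -0.4  R(0.1 0.1) L(0.0 -0.2)
v 0.3 tcp [447.9 409.7 222.6]
clock: 15.82
t 15.875 s -1.50 q 0.93 dy -0.4  R(0.1 0.1) L(0.0 -0.2)
t 15.925 s -1.50 q 0.93 dy -0.4  R(0.1 0.1) L(0.0 -0.2)
v 0.0 tcp [447.9 409.7 222.6]
clock: 18.42
t 18.475 s -1.49 q 0.93 dy -0.4  R(0.1 0.1) L(0.0 -0.2)
t 18.525 s -1.49 q 0.93 dy -0.4  R(0.1 0.1) L(0.0 -0.2)
v -0.0 tcp [447.9 409.7 222.6]
```

```bash
python3 -m crank '[[[1,0,0,0],[4,0,0,0],[9,0,0,0],[16,0,0,0],[24,0,0,0],[32,0,0,0],[40,0,0,0],[47,0,0,0],[53,0,0,0],[57,0,0,0],[59,0,0,0],[60,0,0,0],[60,0,0,0]]]'; python3 meas.py 3
```

```text
clock: 20.15
ee_pos: [388.8, 399.4, 222.6]
tcp_rot: [-0.086, 0.996, 0.0, 0.0]
wrist_force: [-0.8, 0.1, -7.3]
opening: 0.293
finger_force: 60.0
t 20.200 s -1.51 q 0.93 dy -0.4  R(0.0 0.1) L(-0.0 -0.2)
t 20.250 s -1.52 q 0.93 dy -0.4  R(0.0 0.1) L(-0.0 -0.2)
t 20.300 s -1.52 q 0.93 dy -0.4  R(0.0 0.1) L(-0.0 -0.2)
v -0.1 tcp [388.9 399.4 222.5]
```

```bash
python3 -m crank '[[[0,0,0,1],[0,0,0,3],[0,0,0,6],[0,0,0,11],[0,0,0,17],[0,0,0,23],[0,0,0,29],[0,0,0,35],[0,0,0,41],[0,0,0,47],[0,0,0,53],[0,0,0,59],[0,0,0,65],[0,0,0,71],[0,0,0,77],[0,0,0,82],[0,0,0,86.5],[0,0,0,90],[0,0,0,92.5],[0,0,0,93.6]]]'; python3 -m crank '[[[0,0,0,0],[0,0,0,0]]]'|head -1; python3 meas.py 3;  python3 - <<'E'
from h import *
o=robot.get_obs();q=o["tcp_rot"];print(q,90-2*np.degrees(np.arctan2(q[0],q[1])),o["joint_pos"].__repr__())
from scipy.spatial.transform import Rotation as Ro
M=Ro.from_quat(q).as_matrix();print(M.round(4),M.T@(np.array([463,-273.5,222.5])-o["ee_pos"]))
E
```

```text
clock: 22.8
ee_pos: [388.7, 399.5, 222.6]
tcp_rot: [0.668, 0.744, 0.0, -0.0]
wrist_force: [0.1, -0.6, -6.6]
opening: 0.295
finger_force: 60.0
clock: 23.05
t 23.100 s -1.47 q 0.94 dy -0.2  R(-0.1 0.5) L(0.0 0.0)
t 23.150 s -1.47 q 0.94 dy -0.2  R(-0.1 0.5) L(0.0 0.0)
t 23.200 s -1.47 q 0.94 dy -0.2  R(-0.1 0.5) L(0.0 0.0)
v 0.0 tcp [388.7 399.4 222.6]
[ 6.67415429e-01  7.44685599e-01  3.79569893e-05 -3.79428556e-05] 6.264202957387553 array([-1.06721315,  0.17945871,  0.21180612,  1.65559222, -0.03891883,
        1.31058037, -0.73936387])
[[-1.091e-01  9.940e-01 -0.000e+00]
 [ 9.940e-01  1.091e-01  1.000e-04]
 [ 1.000e-04  0.000e+00 -1.000e+00]] [-6.77007413e+02  3.82425020e-01 -1.59452628e-02]
```

```bash
python3 -m crank '[[[-2,0,0,0],[-7,0,0,0],[-16,0,0,0],[-29,0,0,0],[-46,0,0,0],[-67,0,0,0],[-92,0,0,0],[-120,0,0,0],[-148,0,0,0],[-176,0,0,0],[-204,0,0,0],[-232,0,0,0],[-260,0,0,0],[-288,0,0,0],[-316,0,0,0],[-344,0,0,0],[-372,0,0,0],[-400,0,0,0],[-428,0,0,0],[-456,0,0,0]]]' && python3 -m crank '[[[-28,0,0,0],[-56,0,0,0],[-84,0,0,0],[-110,0,0,0],[-134,0,0,0],[-155,0,0,0],[-173,0,0,0],[-188,0,0,0],[-200,0,0,0],[-209,0,0,0],[-215,0,0,0],[-219,0,0,0],[-221,0,0,0],[-221,0,0,0]]]'; python3 meas.py 3;  python3 - <<'E'
from h import *
o=robot.get_obs();q=o["tcp_rot"];print(90-2*np.degrees(np.arctan2(q[0],q[1])),o["joint_pos"])
E
```

```text
clock: 25.7
ee_pos: [437.6, -55.9, 222.5]
tcp_rot: [0.668, 0.744, 0.001, -0.0]
wrist_force: [0.7, 0.8, -7.0]
opening: 0.295
finger_force: 60.0
clock: 27.45
ee_pos: [462.5, -273.4, 222.5]
tcp_rot: [0.667, 0.745, 0.0, -0.0]
wrist_force: [-0.4, -0.6, -6.6]
opening: 0.294
finger_force: 60.0
t 27.500 s 0.25 q 0.94 dy -0.4  R(-0.1 0.2) L(-0.0 -0.2)
t 27.550 s 0.26 q 0.94 dy -0.4  R(-0.1 0.2) L(-0.0 -0.2)
t 27.600 s 0.25 q 0.94 dy -0.4  R(-0.1 0.2) L(-0.0 -0.2)
v 0.0 tcp [ 462.5 -273.3  222.5]
6.2756612154990705 [-0.39642145  0.1809762   0.95699834  1.73428645 -0.15330286  1.30545496
  0.70285363]
```

```bash
python3 -m crank '[[[0,0,0,-1],[0,0,0,-3],[0,0,0,-6],[0,0,0,-11],[0,0,0,-16],[0,0,0,-22],[0,0,0,-28],[0,0,0,-34],[0,0,0,-40],[0,0,0,-46],[0,0,0,-52],[0,0,0,-58],[0,0,0,-63],[0,0,0,-68],[0,0,0,-73],[0,0,0,-77],[0,0,0,-80.5],[0,0,0,-82.5],[0,0,0,-83.7],[0,0,0,-83.7]]]';python3 meas.py 2;  python3 - <<'E'
from h import *
o=robot.get_obs();q=o["tcp_rot"];print(90-2*np.degrees(np.arctan2(q[0],q[1])),o["joint_pos"])
T=robot.grab_frame("top");cv2.imwrite("pics/t5.png",T[...,::-1]);b=cv2.resize(T[225:345,340:520,::-1],None,fx=4.4,fy=4.4,interpolation=cv2.INTER_CUBIC);cv2.imwrite("pics/t5c.png",b)
E
cp $(ls -t pics/m2*|head -1) pics/w5.png
```

```text
clock: 30.1
ee_pos: [462.5, -273.5, 222.5]
tcp_rot: [0.0, 1.0, 0.0, -0.0]
wrist_force: [-0.1, -0.1, -7.3]
opening: 0.291
finger_force: 60.0
t 30.150 s 0.31 q 0.93 dy -0.4  R(0.2 0.1) L(0.2 -0.3)
t 30.200 s 0.29 q 0.93 dy -0.4  R(0.2 0.1) L(0.2 -0.2)
v -0.3 tcp [ 462.5 -273.5  222.5]
89.92774649199583 [-0.24952476  0.15571141  0.78074765  1.72895253 -0.11348274  1.30328241
  2.12479617]
```

View pics/w5.png

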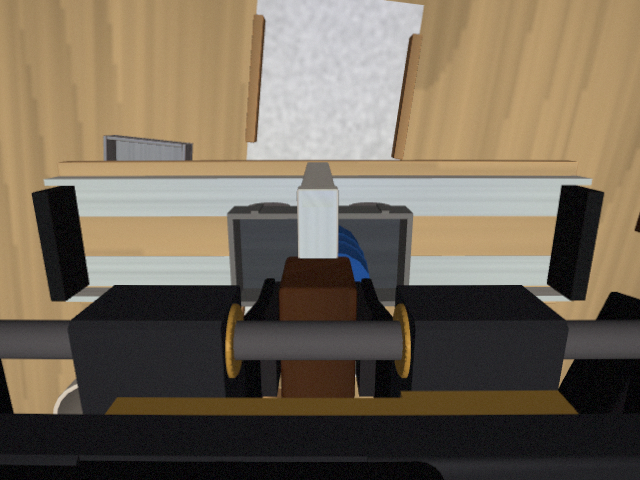

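```bash
ls -t pics | head -4; cp pics/m30.20.png pics/w6.png
```

```text
w5.png
t5c.png
t5.png
m30.20.png
```

View pics/w6.png

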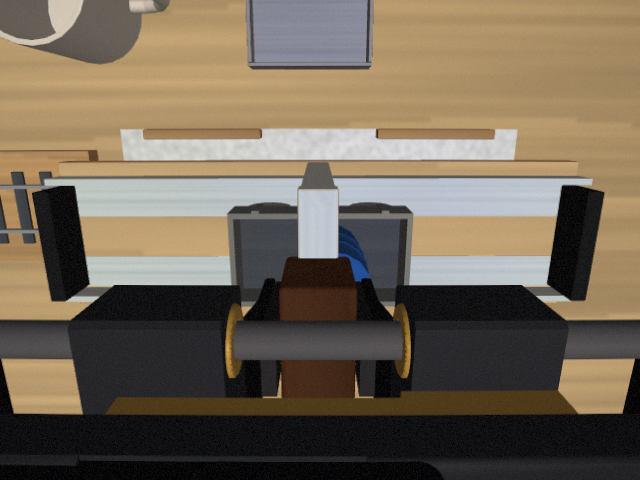

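Run:
```python
from h import *
W=robot.camera_model("wrist");print(onz(W,[(122,129.5),(517,129.5)],4).round(1).tolist(), onz(W,[(144,129),(494,129)],22).round(1).tolist(),robot.get_obs()["ee_pos"])
```

```text
[[394.5, -444.7, 4.0], [394.6, -97.0, 4.0]] [[394.0, -417.9, 22.0], [394.1, -124.8, 22.0]] [ 462.47706187 -273.51588827  222.48311288]
```

```bash
python3 -m crank '[[[0,0.2,1,0],[0,0.5,4,0],[0,0.8,9,0],[0,1,16,0],[0,1,24,0],[0,1,32,0],[0,1,40,0],[0,1,48,0],[0,1,56,0],[0,1,64,0],[0,1,71,0],[0,1,77,0],[0,1,82,0],[0,1,85,0],[0,1,87.5,0],[0,1,89,0],[0,1,90,0],[0,1,91,0],[0,1,91,0]]]';python3 meas.py 2
```

```text
clock: 32.62
ee_pos: [462.5, -272.5, 131.5]
tcp_rot: [0.0, 1.0, 0.0, -0.0]
wrist_force: [-0.0, -0.2, -7.0]
opening: 0.294
finger_force: 60.0
t 32.675 s -0.52 q 0.93 dy -0.4  R(0.3 0.1) L(0.2 -0.2)
t 32.725 s -0.51 q 0.93 dy -0.4  R(0.3 0.1) L(0.2 -0.2)
v 0.1 tcp [ 462.5 -272.5  131.6]
```

```bash
python3 -m crank '[[[0,0,0.6,0],[0,0,1.2,0],[0,0,1.8,0],[0,0,2.3,0],[0,0,2.7,0],[0,0,3,0],[0,0,3,0]]]';python3 meas.py 2
```

```text
clock: 33.6
ee_pos: [462.5, -272.5, 128.6]
tcp_rot: [0.0, 1.0, 0.0, 0.0]
wrist_force: [0.2, 0.3, -5.1]
opening: 0.295
finger_force: 60.0
t 33.650 s -0.58 q 0.93 dy -0.4  R(0.2 0.1) L(0.1 -0.2)
t 33.700 s -0.59 q 0.93 dy -0.4  R(0.2 0.1) L(0.1 -0.2)
v -0.1 tcp [ 462.5 -272.6  128.6]
```

```bash
python3 -m crank '[[[0,0,0.3,0],[0,0,0.5,0],[0,0,0.5,0]]]' 0 60;python3 meas.py 2
```

```text
clock: 34.08
ee_pos: [462.6, -272.5, 128.6]
tcp_rot: [0.0, 1.0, 0.0, 0.0]
wrist_force: [-4.7, 3.1, 4.9]
opening: 0.292
finger_force: 60.0
t 34.125 s -0.57 q 0.93 dy -0.4  R(0.1 -0.0) L(-0.0 -0.3)
t 34.175 s -0.57 q 0.93 dy -0.4  R(0.1 -0.0) L(-0.0 -0.3)
v -0.0 tcp [ 462.6 -272.5  128.5]
```

```bash
python3 -m crank '[[[0,0,-0.2,0],[0,0,-0.2,0]]]' 0 6 | grep force; python3 -m crank '[[[0,0,0,0],[0,0,0,0],[0,0,0,0]]]' 0.45; python3 -m crank '[[[0,0,0,0],[0,0,0,0],[0,0,0,0],[0,0,0,0]]]' 0.8|grep -E "open|force"; python3 meas.py 2
```

```text
wrist_force: [-3.6, 2.7, 5.6]
finger_force: 6.0
clock: 34.8
ee_pos: [462.6, -272.7, 128.2]
tcp_rot: [0.0, 1.0, -0.0, 0.0]
wrist_force: [0.9, -0.2, 0.9]
opening: 0.44
finger_force: 0.0
wrist_force: [-0.6, -0.2, -0.2]
opening: 0.772
finger_force: 0.0
t 35.350 s -0.52 q 0.93 dy -0.2  R(0.4 0.3) L(-0.1 -0.1)
t 35.400 s -0.54 q 0.93 dy -0.2  R(0.4 0.3) L(-0.1 -0.1)
v -0.3 tcp [ 462.5 -272.5  128.2]
```

Released cleanly; retreat up and check.

```bash
python3 -m crank '[[[0,0,-4,0],[0,0,-12,0],[0,0,-25,0],[0,0,-45,0],[0,0,-70,0],[0,0,-100,0],[0,0,-125,0],[0,0,-140,0],[0,0,-140,0]]]'; python3 -m crank '[[[0,20,0,0],[0,60,0,0],[0,110,0,0],[0,160,0,0],[0,210,0,0],[0,250,0,0],[0,270,0,0],[0,270,0,0]]]'
python3 - <<'E'
from h import *
T=robot.grab_frame("top")[...,::-1];S=robot.grab_frame("scene")[...,::-1]
cv2.imwrite("pics/f.png",np.vstack([cv2.resize(T[230:310,350:510],(800,400),interpolation=cv2.INTER_CUBIC)[:300],cv2.resize(S[150:260,170:330],(436,300),interpolation=cv2.INTER_CUBIC).__class__(0) if 0 else cv2.copyMakeBorder(cv2.resize(S[140:260,160:340],(450,300),interpolation=cv2.INTER_CUBIC),0,0,0,350,0)]))
cv2.imwrite("pics/tf.png",T)
E
```

```text
clock: 36.52
ee_pos: [462.9, -272.8, 269.1]
tcp_rot: [0.0, 1.0, -0.0, 0.001]
wrist_force: [0.3, 0.2, -0.5]
opening: 0.8
finger_force: 0.0
clock: 37.52
ee_pos: [462.2, -1.3, 267.2]
tcp_rot: [-0.001, 1.0, -0.0, -0.001]
wrist_force: [0.5, -0.3, 0.2]
opening: 0.806
finger_force: 0.0
```

View pics/f.png

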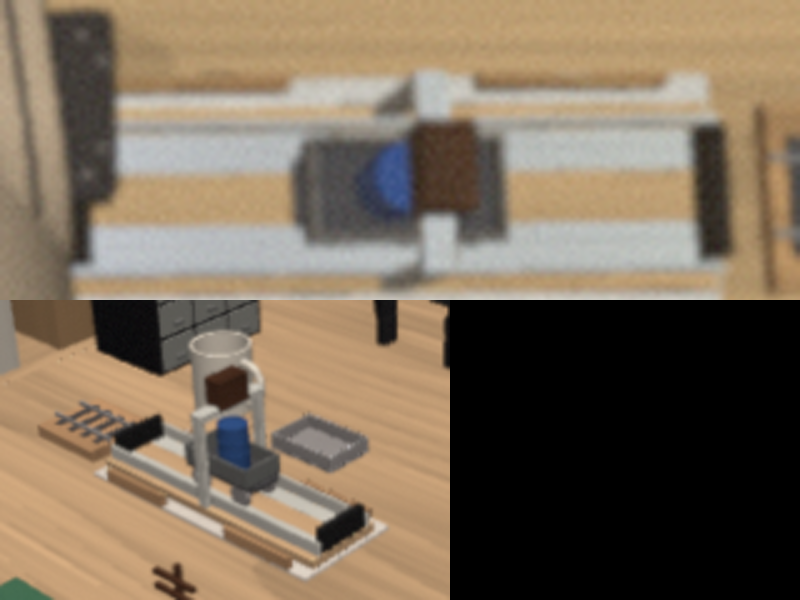

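The last picture shows the cassette flat in the dock between the curbs, with the wagon in the middle and the drum upright. I'm handing in.

```bash
python3 -c "
from station import robot
print(robot.close_job())"
```

```text
the job is handed in; nothing more can be done
None
```

The job is handed in at 37.5 s: the wagon stood steady about 1.5 mm from the middle for some nine seconds at 98 mm height, and the cassette is now flat and centred in the dock with the wagon in the middle, the drum upright and the arm clear.

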